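# Start the bench timer at its stop

## Task

Take the bench timer out of its parking cradle, set it upright on the open bench and let go of it to change your grip, then stand it in the middle of the bench stop: upright, behind the low front bar, its back towards the tall plate and the plunger pointing out of the open front. With it standing there, push the plunger fully in so that the timer is braced flat against the tall plate, and let go. Keep the plunger out until then, and leave the dressing stick, the cork block and the tin where they are.

Things in the scene. Friction and masses are not known exactly. Their poses are not given: they have to be found in the camera images.
- timer: loose grey plastic bench timer, rounded block 50 (x) x 54 (y) x 60 mm high, about 0.25 kg, display on top. Origin: centre of its underside; z up; -x out of its front face, which carries the steel plunger pin, 16 mm in diameter, axis 20 mm above the underside, mid-width. Front and back can be gripped higher than 30 mm up, above the pin. Starts standing in the cradle, turned like it.
- plunger_tip (a point): centre of the flat outer end of the plunger: 12 mm in front of the timer's front face when out, 4 mm when fully in
- plunger (a joint): how far the plunger is pushed in, m: 0 = out, 0.008 = fully in against its end. It takes about 6 N to move, has no spring and stays where it is left. An unbraced timer slides away sooner than the plunger goes in.
- cradle: dark steel parking cradle fixed to the bench: base plate 72 (x) x 100 (y) x 3 mm; upright cheeks at y = +-32 mm, 4 mm thick, 44 mm long, tops 61 mm above the bench, covering the timer's left and right sides; low round bars at x = +-32 mm, tops 8 mm up. The timer is gripped here by front and back and lifts straight out. Origin: underside centre, on the bench; z up; -x front
- stop: bright steel bench stop fixed to the bench, left or right of the cradle: base plate 3 mm thick, x -38 to +64 mm, 90 mm wide in y. The timer stands on it between bar and tall back plate (58 mm apart) with its x axis along the stop's. Left and right are open. Origin: on the bench, below the middle of that space; z up; -x is the open front, roughly towards the robot (yaw within +-0.4)
- stop_plate (a point): on the stop: centre of the inner face of its tall back plate, at x = +29 mm of the stop, 33 mm above the bench; the plate is 70 mm wide, 6 mm thick, top 63 mm above the bench, with two ribs behind it
- stop_bar (a point): on the stop: middle of the top of its low round front bar, at x = -32 mm of the stop, 8 mm above the bench; the bar is 6 mm thick and runs along y
- dresser: bystander: reddish dressing stick 29 x 150 x 24 mm, lying on the bench; origin at the centre of its underside
- cork_block: bystander: cork sanding block 52 x 86 x 30 mm; origin at the centre of its underside
- paste_can: bystander: upright tin 54 mm in diameter, 94 mm high; origin at the centre of its underside

How it is judged:
By the outcome, as a careful person would: the job done as asked, in the order asked, and still so for the second after the job is handed in, with the robot touching nothing.
It also fails if it takes over 67 s, if anything falls off the work surface, if the arm or the gripper's body presses on something with over 40 N, if the wrist force passes 120 N, or if a joint passes its speed limit or range.

## Robot

A 6-joint arm with a two-finger parallel gripper is mounted at the origin on a cart in front of the work surface, level with it; the furniture and walls round the work are solid. World frame = base frame: x ahead of the robot, y to its left, z up, the work surface at z = 0. Lengths are in m, angles in degrees, forces in N, time in s.
With the tool pointing down it reaches from about 0.3 to 0.75 m from the base axis. Payload 8.5 kg.
Tool frame: the origin (TCP) lies midway between the tips of the shut fingers; the grasp point (between the pads) lies env.tcp_to_grasp behind it (env.tcp_to_grasp is the distance from the TCP to the grasp point, in m); z points along the fingers, y is the line along which they close (so a half turn about z gives the same grasp; the last joint's range is limited). The gripper opens to 85 mm and grips with 20 to 120 N. Pads are 22 mm wide; open, the fingers measure 114 mm over their backs; the gripper's body (76 mm by 85 mm) begins 54 mm behind the grasp point. The pads swing forward as they close: fully open they stand 13 mm farther back than shut.
Start: joints at [-87.164, 21.807, 74.336, -0, 83.858, -12.336], TCP at [0.144, -0.531, 0.202] pointing down, gripper open.
Joint ranges: [-178.18, 178.18], [-50.72, 133.34], [12.68, 142.11], [-81.47, 261.47], [9.98, 163.14], [-165.26, 165.26]. Speed limits (degrees/s): [136.94, 136.94, 180, 180, 180, 180].

## Interface

Orientations are given as a 3x3 rotation matrix whose columns are the frame's x, y, z axes.
In Python, from rig import observe, optics, job, env gives the robot as it stands. The module is installed in compiled form; this text tells all that it offers.
- The arm moves only by the shell command python3 -m jog 'ROWS' [FORCE]. ROWS is JSON, a list of rows, each a list of 7 numbers: the turn, a rotation vector about the tool's x, y, z in rad, then the shift along the tool's x, y, z in m, then the opening in per cent of the stroke, from 0 (shut) to 100 (fully open). A call has 1 to 10 rows; each row shifts and turns the commanded pose from where the row before left it, along the tool's axes as they then stand; what a row does not reach is not made up. A row lasts 1/8 s, in which the tool goes at most 62.5 mm and 10.7 degrees, less where a joint would pass 70% of its speed; a pose out of reach is approached as far as the arm can. A call is refused whole if a number of a shift passes 0.0625 or a number of a turn 0.188, either way. A call with a gripper value outside its range is refused whole. The fingers move at their own pace and stop on an object; FORCE is the grip in N (left out, the last holds). Time passes only in rows, so rows that do not move let the fingers close. It gives the time, the measured TCP pose, the force, the opening and the grip force at its end, in the units of the state.
- observe(): the state, without advancing time (a new reading comes with each control period).
- optics.get_image(name): name is "scene" or "top" or "wrist"; returns a dict with "pixels" (384x512x3 uint8, red, green, blue), "mtx" (3x3 intrinsics, pixels), "dist_coeffs" ([k1, k2, p1, p2, k3] as OpenCV has them; the pictures are not rectified), "rvec" (rotation vector, rad) and "tvec" (3), from world to camera coordinates, as OpenCV has them. Camera axes: x right, y down, z forward; pixel columns grow to the right and rows downward; lengths in m; the calibration is good to about 2 mm. A picture is of the moment at which its call begins. There is no depth.
- job.close_job(): hands the job in; it is judged then, once.
The state is a dict: "time_s": time; "q": joint angles; "qvel": joint speeds; "joint_efforts": joint torques, N m; "position": TCP position; "tool_rot": TCP orientation; "ft_force": force on the tool from outside, world axes, zero at the start; "wrist_torque": the same for the moment, N m; "grip_width": finger opening in m; "gripper_force": force on a finger pad.
Only numpy, scipy, OpenCV 4.12 (cv2) and the standard library are available. Lean on these libraries where they do the work, as an engineer would, in place of code of your own. Each camera call takes 0.05 s, during which the arm holds its last target. There are 200 camera calls.

## Working session

There is one attempt and no reset: what is moved stays moved. The work goes in short steps, Python scripts to look and compute and a shell command to move; the robot and the scene stay as the last step left them, time stands still between calls to the robot, and variables do not carry over. Pictures are saved under pics/ and viewed, at most 10 in all, crops included, and the job is handed in when it is done.

```bash
mkdir -p pics
cat > h.py <<'E'
import numpy as np,cv2
from rig import observe,optics,job,env
def snap(n,f):
    d=optics.get_image(n); cv2.imwrite('pics/'+f,d['pixels'][:,:,::-1]); np.savez('pics/'+f[:-4]+'.npz',**{k:np.array(d[k]) for k in d}); return d
def load(f): return np.load('pics/'+f+'.npz')
def proj(d,P): return cv2.projectPoints(np.array(P,float).reshape(-1,1,3),d['rvec'],d['tvec'],d['mtx'],d['dist_coeffs'])[0][:,0]
def ray(d,uv,z):
    R=cv2.Rodrigues(d['rvec'])[0]; C=-R.T@d['tvec'].ravel()
    p=cv2.undistortPoints(np.array(uv,float).reshape(-1,1,2),d['mtx'],d['dist_coeffs'])[:,0]
    v=np.c_[p,np.ones(len(p))]@R; return C+v*((z-C[2])/v[:,2])[:,None]
E
python3 - <<'E'
from h import *
a=snap('top','t0.png')['pixels'];b=snap('scene','s0.png')['pixels']
s=observe();print(s['position'],s['tool_rot'],s['grip_width'],env.tcp_to_grasp,s['time_s'])
E
```

```text
[ 0.14392343 -0.53054314  0.20137115] [[ 9.65151514e-01  2.61691714e-01 -3.57596577e-05]
 [ 2.61691538e-01 -9.65150691e-01  1.29735022e-03]
 [ 3.04992344e-04 -1.26149753e-03 -9.99999158e-01]] 0.0854347920493155 0.0187 0.1
```

View pics/t0.png

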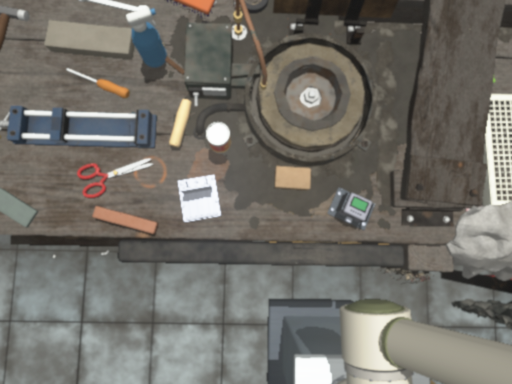

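View pics/s0.png

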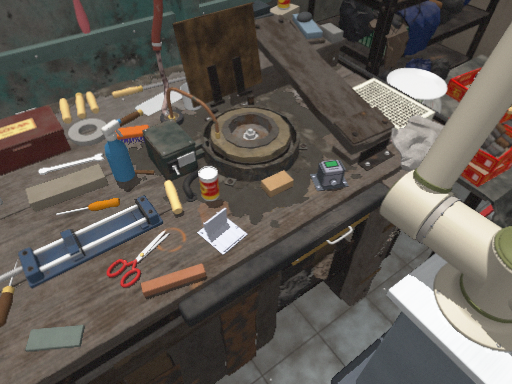

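The top picture shows the timer in its cradle at about (353,207), the stop at (199,198), the tin at (217,135), the cork at (293,178) and the dresser at (125,220). I'll enlarge crops of the timer and the stop.

Run:
```python
from h import *
t=load('t0');s=load('s0')
def c(d,u,v,w=32,h=24): return cv2.resize(d['pixels'][v-h:v+h,u-w:u+w,::-1],(400,300),interpolation=cv2.INTER_CUBIC)
m=np.vstack([np.hstack([c(t,353,207),c(t,199,198)]),np.hstack([c(s,330,175),c(s,222,230)])])
cv2.imwrite('pics/m0.png',m)
print(ray(t,[[353,207],[199,198],[217,135],[293,178],[125,220],[20,240],[400,240]],0.0).round(3))
R=cv2.Rodrigues(t['rvec'])[0];print(-R.T@t['tvec'].ravel())
```

```text
[[ 0.503  0.019  0.   ]
 [ 0.516  0.398  0.   ]
 [ 0.675  0.36   0.   ]
 [ 0.571  0.169  0.   ]
 [ 0.459  0.572  0.   ]
 [ 0.407  0.814  0.   ]
 [ 0.425 -0.096  0.   ]]
[0.42922062 0.28357321 0.95382418]
```

View pics/m0.png

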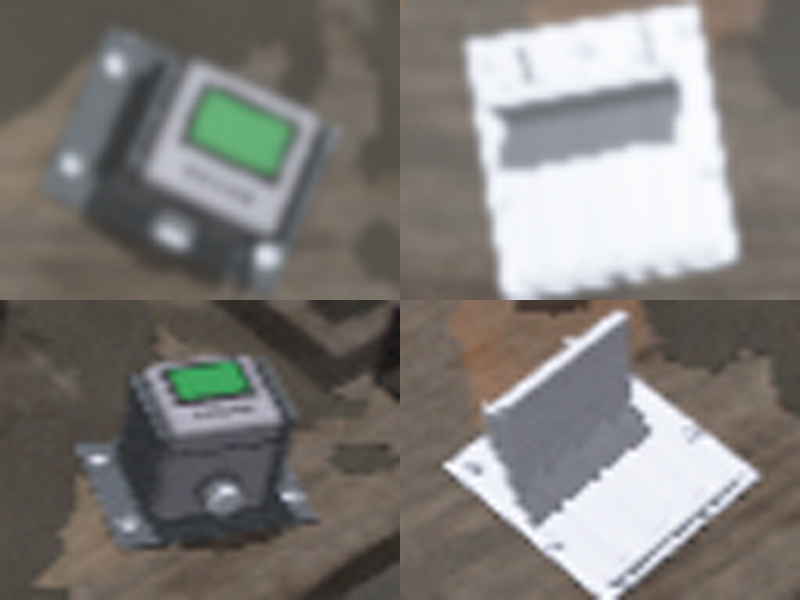

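The mosaic shows, for the cradle and timer, the top-face corners and the left base-plate edge. The timer's front faces down-left in the top view, with the plunger visible. For the stop it shows all four base corners and the plate. I'll fit poses to these points.

```bash
cat > fit.py <<'E'
from h import *
from scipy.optimize import least_squares
t=load('t0');s=load('s0')
def px(c,u,v): return [u-32+(c[0]+.5)/6.25-.5, v-24+(c[1]+.5)/6.25-.5]
def fit(obs,x0):
    def W(p,P): c,n=np.cos(p[2]),np.sin(p[2]);return [p[0]+c*P[0]-n*P[1],p[1]+n*P[0]+c*P[1],P[2]]
    f=lambda p:np.ravel([(proj(d,[W(p,P)])[0]-q) for d,q,P in obs])
    r=least_squares(f,x0,loss='soft_l1'); print(r.x.round(4),np.degrees(r.x[2]).round(1)); print(f(r.x).reshape(-1,2).round(1).tolist())
T=lambda c:px(c,353,207); S=lambda c:px(c,199,198); T2=lambda c:px(c,330,175);S2=lambda c:px(c,222,230)
print('cradle');A=[(t,T((112,25)),(.036,.05,.003)),(t,T((42,198)),(-.036,.05,.003)),(t,T((275,292)),(-.036,-.05,.003)),
 (t,T((192,58)),(.025,.027,.063)),(t,T((325,118)),(.025,-.027,.063)),(t,T((290,240)),(-.025,-.027,.063)),(t,T((142,178)),(-.025,.027,.063))]
B=[(s,T2((225,493)),(-.037,0,.023)),(s,T2((77,445)),(.036,.05,.003)),(s,T2((125-0,548)),(-.036,.05,.003)),(s,T2((313,520)),(-.036,-.05,.003))]
B=[(d,[q[0],q[1]-48],P) for d,q,P in B]
fit(A,[.5,.02,-.38]);fit(A+B,[.5,.02,-.38])
print('stop');A=[(t,S((65,40)),(.064,.045,.003)),(t,S((297,5)),(.064,-.045,.003)),(t,S((340,258)),(-.038,-.045,.003)),(t,S((105,298)),(-.038,.045,.003)),
 (t,S((92,108)),(.029,.035,.063)),(t,S((280,80)),(.029,-.035,.063))]
B=[(s,S2((43,465)),(.064,.045,.003)),(s,S2((360,475)),(-.038,-.045,.003)),(s,S2((90,410)),(.029,.035,.063)),(s,S2((230,312)),(.029,-.035,.063))]
B=[(d,[q[0],q[1]-48],P) for d,q,P in B]
fit(A,[.5,.4,.15]);fit(A+B,[.5,.4,.15])
E
python3 fit.py
```

```text
cradle
[ 0.5     0.0242 -0.3817] -21.9
[[-0.5, 0.2], [-0.1, -0.7], [0.4, 0.4], [0.2, -0.1], [0.5, -0.5], [-1.6, -0.0], [0.4, 0.6]]
[ 0.5006  0.0243 -0.3919] -22.5
[[-0.4, -0.2], [-0.2, -1.2], [0.2, 0.3], [0.3, -0.4], [0.5, -0.6], [-1.8, -0.2], [0.3, 0.2], [0.9, 2.4], [-0.2, 0.5], [-0.1, 0.6], [1.3, -0.2]]
stop
[0.5041 0.3942 0.1866] 10.7
[[0.9, 0.1], [0.5, -0.2], [-0.0, 0.5], [0.5, 0.3], [-1.3, -0.1], [-0.9, -0.6]]
[0.505  0.3948 0.1895] 10.9
[[0.6, -0.2], [0.1, -0.5], [-0.2, 0.1], [0.3, -0.1], [-1.6, -0.5], [-1.2, -1.0], [0.5, 0.1], [0.5, 0.4], [2.4, 0.3], [0.2, 0.7]]
```

```bash
cat > to.py <<'E'
import sys
from h import *
from scipy.spatial.transform import Rotation as Ro
x,y,z,yaw=map(float,sys.argv[1:5]); s=observe(); R=np.array(s['tool_rot']); a=np.radians(yaw)
Rt=np.array([[np.cos(a),np.sin(a),0],[np.sin(a),-np.cos(a),0],[0,0,-1]])
d=np.array([x,y,z])-s['position']
print('shift',(R.T@d).round(4),'after-turn shift',(Rt.T@d).round(4),'turn',Ro.from_matrix(R.T@Rt).as_rotvec().round(3),'q',np.round(s['q'],0),'F',np.round(s['ft_force'],1),'w',s['grip_width'],'t',s['time_s'])
E
python3 to.py .5005 .0242 .2 67.8
```

```text
shift [ 0.4893 -0.4421  0.0021] after-turn shift [0.6483 0.1205 0.0014] turn [-0.001 -0.001 -0.919] q [-87.  22.  74.   0.  84. -12.] F [-0.   0.3  0.4] w 0.0854347920493155 t 0.1
```

```bash
python3 -m jog '[[0,0,0,0.0408,-0.0368,-0.002,100],[0,0,0,0.0408,-0.0368,0,100],[0,0,0,0.0408,-0.0368,0,100],[0,0,0,0.0408,-0.0368,0,100],[0,0,0,0.0408,-0.0368,0,100],[0,0,0,0.0408,-0.0368,0,100],[0,0,0,0.0408,-0.0368,0,100],[0,0,0,0.0408,-0.0368,0,100],[0,0,0,0.0408,-0.0368,0,100],[0,0,0,0.0408,-0.0368,0,100]]' 40
python3 -m jog '[[0,0,0,0.0408,-0.0368,0,100],[0,0,0,0.0408,-0.0368,0,100],[0,0,-0.184,0,0,0,100],[0,0,-0.184,0,0,0,100],[0,0,-0.184,0,0,0,100],[0,0,-0.184,0,0,0,100],[0,0,-0.184,0,0,0,100],[0,0,0,0,0,0,100]]' 40; python3 to.py .5005 .0242 .1 67.8
```

```text
time_s: 1.35
position: [0.442, -0.0671, 0.2039]
tool_rot: [[0.965, 0.262, -0.0], [0.262, -0.965, -0.0], [-0.0, -0.0, -1.0]]
ft_force: [-0.7, -1.6, 0.5]
grip_width: 0.0854
gripper_force: 0.0
time_s: 2.35
position: [0.5007, 0.0236, 0.2036]
tool_rot: [[0.378, 0.926, -0.001], [0.926, -0.378, 0.0], [-0.0, -0.001, -1.0]]
ft_force: [-0.3, 0.5, -0.1]
grip_width: 0.0857
gripper_force: 0.0
shift [ 0.0005 -0.0004  0.1036] after-turn shift [ 0.0005 -0.0005  0.1036] turn [-0.001  0.    -0.   ] q [-11.  17.  82.   0.  82.  11.] F [-0.3  0.5 -0.1] w 0.08574449960104968 t 2.35
```

```bash
python3 -m jog '[[0,0,0,0.0005,-0.0004,0.05,100],[0,0,0,0,0,0.05,100],[0,0,0,0,0,0.04,100],[0,0,0,0,0,0.028,100],[0,0,0,0,0,0,100],[0,0,0,0,0,0,40],[0,0,0,0,0,0,40],[0,0,0,0,0,0,40],[0,0,0,0,0,0,40],[0,0,0,0,0,0,40]]' 40
python3 -c "
from h import *
snap('wrist','w1.png')"
```

```text
time_s: 3.6
position: [0.5008, 0.0241, 0.0361]
tool_rot: [[0.377, 0.926, 0.0], [0.926, -0.377, -0.0], [0.0, 0.0, -1.0]]
ft_force: [0.9, 0.4, 0.7]
grip_width: 0.0341
gripper_force: 0.0
```

View pics/w1.png

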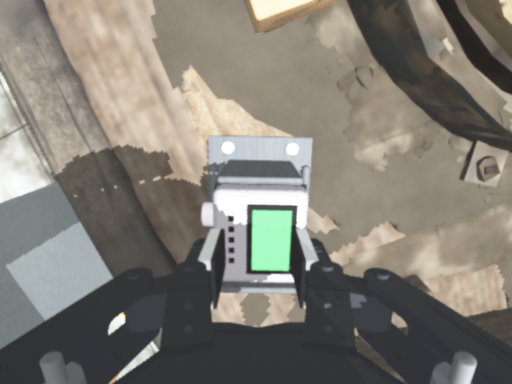

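The timer is between the finger pads at about (212,260) and (300,260), but a 34 mm opening with no force doesn't fit a grip. I'll enlarge that part.

Run:
```python
from h import *
w=load('w1');cv2.imwrite('pics/w1c.png',cv2.resize(w['pixels'][120:320,150:370,::-1],(660,600),interpolation=cv2.INTER_CUBIC))
s=observe();print(s['grip_width'],s['gripper_force'],s['time_s'])
# where would timer top corners be if in cradle
c,n=np.cos(-.387),np.sin(-.387)
for z in(.003,.063):
  print(z,proj(w,[[.5005+c*a-n*b,.0242+n*a+c*b,z] for a,b in((.025,.027),(.025,-.027),(-.025,-.027),(-.025,.027))]).round(0).tolist())
R=np.array(s['tool_rot']);p=np.array(s['position'])
for b in(0,.0187): print('pads34',proj(w,[p+R@[x,y,-b] for x in(-.011,.011) for y in(-.017,.017)]).round(0).tolist())
```

```text
0.03427820961033247 0.0 3.65
0.003 [[293.0, 170.0], [291.0, 241.0], [224.0, 241.0], [222.0, 170.0]]
0.063 [[307.0, 191.0], [302.0, 285.0], [212.0, 285.0], [208.0, 191.0]]
pads34 [[231.0, 239.0], [285.0, 239.0], [230.0, 205.0], [286.0, 205.0]]
pads34 [[228.0, 252.0], [288.0, 252.0], [227.0, 216.0], [289.0, 216.0]]
```

View pics/w1c.png

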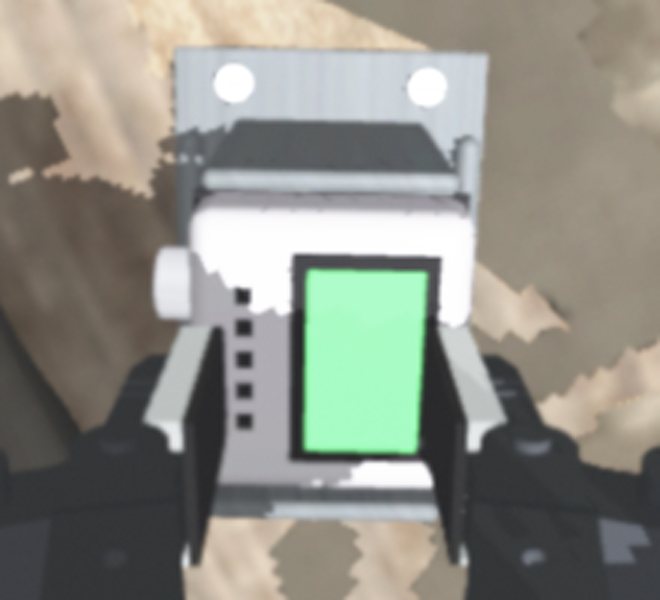

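The pads sit above the timer's top. The 34 mm gap spans about 75 px at the tips, so the tips are at z ≈ 0.08, higher than the TCP figure implies. Nothing was touched. I'll open, go 30 mm lower and close again.

```bash
python3 -m jog '[[0,0,0,0,0,0,100],[0,0,0,0,0,0,100],[0,0,0,0,0,0,100],[0,0,0,0,0,0,100],[0,0,0,0,0,0.015,100],[0,0,0,0,0,0.015,100],[0,0,0,0,0,0,100]]' 
python3 -m jog '[[0,0,0,0,0,0,50],[0,0,0,0,0,0,50],[0,0,0,0,0,0,50],[0,0,0,0,0,0,50],[0,0,0,0,0,0,50]]' 40
python3 - <<'E'
from h import *
w=snap('wrist','w2.png');cv2.imwrite('pics/w2c.png',cv2.resize(w['pixels'][120:320,150:370,::-1],(660,600),interpolation=cv2.INTER_CUBIC))
E
```

```text
time_s: 4.53
position: [0.5002, 0.0242, 0.0053]
tool_rot: [[0.377, 0.926, -0.002], [0.926, -0.377, 0.0], [-0.0, -0.002, -1.0]]
ft_force: [0.9, -0.0, 0.0]
grip_width: 0.0854
gripper_force: 0.0
time_s: 5.15
position: [0.5012, 0.0241, 0.0067]
tool_rot: [[0.377, 0.926, 0.001], [0.926, -0.377, -0.0], [0.0, 0.001, -1.0]]
ft_force: [-0.7, 0.2, 5.0]
grip_width: 0.0497
gripper_force: 41.9
```

View pics/w2c.png

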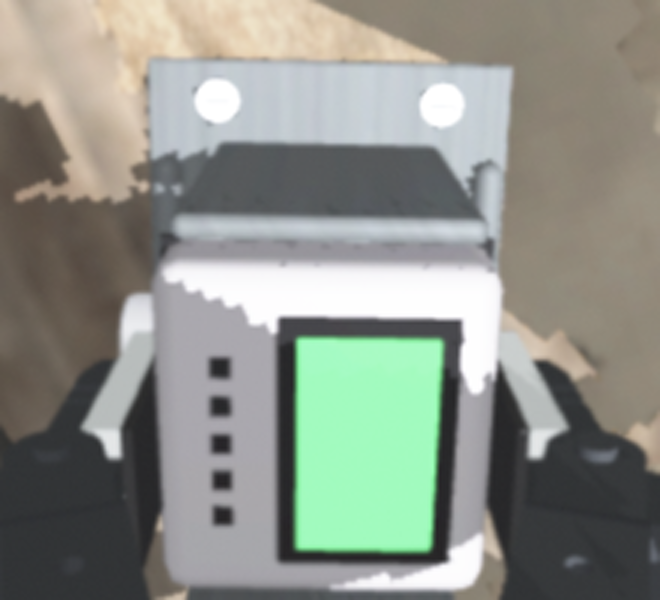

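Width 49.7 mm at 42 N means it is gripped above the pin, with the pads on both faces. I'll lift it.

```bash
python3 -m jog '[[0,0,0,0,0,0,50],[0,0,0,0,0,-0.01,50],[0,0,0,0,0,-0.03,50],[0,0,0,0,0,-0.04,50],[0,0,0,0,0,-0.04,50],[0,0,0,0,0,0,50],[0,0,0,0,0,0,50]]' 60; python3 to.py .48 .25 .126 100.8
```

```text
time_s: 6.08
position: [0.5, 0.0243, 0.1252]
tool_rot: [[0.376, 0.926, -0.002], [0.926, -0.376, 0.0], [-0.0, -0.002, -1.0]]
ft_force: [0.1, -0.3, -2.5]
grip_width: 0.0487
gripper_force: 63.2
shift [ 0.2016 -0.1035 -0.0007] after-turn shift [ 0.2254  0.0227 -0.0008] turn [-0.002 -0.    -0.574] q [-11.  21.  89.  -0.  70.  11.] F [ 0.1 -0.3 -2.5] w 0.048717536889634185 t 6.075
```

```bash
python3 -m jog '[[0,0,0,0.0403,-0.0207,0,50],[0,0,0,0.0403,-0.0207,0,50],[0,0,0,0.0403,-0.0207,0,50],[0,0,0,0.0403,-0.0207,0,50],[0,0,0,0.0403,-0.0207,0,50],[0,0,-0.1435,0,0,0,50],[0,0,-0.1435,0,0,0,50],[0,0,-0.1435,0,0,0,50],[0,0,-0.1435,0,0,0,50],[0,0,0,0,0,0,50]]'
python3 -m jog '[[0,0,0,0,0,0.04,50],[0,0,0,0,0,0.04,50],[0,0,0,0,0,0.025,50],[0,0,0,0,0,0.01,50],[0,0,0,0,0,0.002,50],[0,0,0,0,0,0,50],[0,0,0,0,0,0,50]]'
python3 to.py .48 .25 .01 100.8
```

```text
time_s: 7.32
position: [0.48, 0.2496, 0.1245]
tool_rot: [[-0.186, 0.983, -0.003], [0.983, 0.186, -0.001], [-0.0, -0.003, -1.0]]
ft_force: [0.4, -0.1, -2.5]
grip_width: 0.0489
gripper_force: 63.2
time_s: 8.2
position: [0.4811, 0.2499, 0.0098]
tool_rot: [[-0.187, 0.982, 0.002], [0.982, 0.187, 0.0], [0.0, 0.002, -1.0]]
ft_force: [-0.3, -0.1, -2.3]
grip_width: 0.0491
gripper_force: 63.0
shift [ 0.0003 -0.0011 -0.0002] after-turn shift [ 0.0003 -0.0011 -0.0002] turn [ 0.002 -0.    -0.001] q [15. 33. 91.  0. 56.  4.] F [-0.3 -0.1 -2.3] w 0.04913795084768587 t 8.2
```

```bash
python3 -m jog '[[0,0,0,0,0,0.002,50],[0,0,0,0,0,0.0015,50],[0,0,0,0,0,0.001,50],[0,0,0,0,0,0,50]]'; python3 -m jog '[[0,0,0,0,0,0.001,50],[0,0,0,0,0,0,50]]'
```

```text
time_s: 8.7
position: [0.4807, 0.2497, 0.0043]
tool_rot: [[-0.187, 0.982, -0.0], [0.982, 0.187, -0.0], [-0.0, -0.0, -1.0]]
ft_force: [-0.3, -0.6, -2.6]
grip_width: 0.0492
gripper_force: 63.0
time_s: 8.95
position: [0.4808, 0.2498, 0.0039]
tool_rot: [[-0.187, 0.982, 0.0], [0.982, 0.187, 0.0], [-0.0, 0.0, -1.0]]
ft_force: [-1.7, 0.3, 3.4]
grip_width: 0.049
gripper_force: 63.5
```

On the bench. I'll release, retreat, turn 90° and look.

```bash
python3 -m jog '[[0,0,0,0,0,0,80],[0,0,0,0,0,0,100],[0,0,0,0,0,0,100],[0,0,0,0,0,0,100],[0,0,0,0,0,-0.03,100],[0,0,0,0,0,-0.04,100],[0,0,0,0,0,-0.04,100]]' 40
python3 -m jog '[[0,0,-0.1745,0,0,0,100],[0,0,-0.1745,0,0,0,100],[0,0,-0.1745,0,0,0,100],[0,0,-0.1745,0,0,0,100],[0,0,-0.1745,0,0,0,100],[0,0,-0.1745,0,0,0,100],[0,0,-0.1745,0,0,0,100],[0,0,-0.1745,0,0,0,100],[0,0,-0.1745,0,0,0,100],[0,0,0,0,0,0,100]]'
python3 - <<'E'
from h import *
w=snap('wrist','w3.png')
c,n=np.cos(.188),np.sin(.188)
for z in(0,.06):
  print(z,proj(w,[[.4808+c*a-n*b,.2498+n*a+c*b,z] for a,b in((.025,.027),(.025,-.027),(-.025,-.027),(-.025,.027))]).round(0).tolist())
E
python3 to.py .4808 .2498 .01 190.8
```

```text
time_s: 9.82
position: [0.4805, 0.2497, 0.1146]
tool_rot: [[-0.187, 0.982, -0.0], [0.982, 0.187, -0.0], [-0.0, -0.0, -1.0]]
ft_force: [-0.2, 0.1, -0.6]
grip_width: 0.0851
gripper_force: 0.0
time_s: 11.08
position: [0.4806, 0.2498, 0.1134]
tool_rot: [[-0.983, -0.185, -0.0], [-0.185, 0.983, -0.0], [0.0, 0.0, -1.0]]
ft_force: [0.3, 0.2, 0.2]
grip_width: 0.0854
gripper_force: 0.0
0 [[286.0, 207.0], [232.0, 207.0], [231.0, 158.0], [287.0, 158.0]]
0.06 [[292.0, 230.0], [226.0, 230.0], [224.0, 169.0], [294.0, 169.0]]
shift [-0.0002  0.      0.1034] after-turn shift [-0.0002  0.      0.1034] turn [-0.    -0.    -0.004] q [ 15.  26.  84.  -0.  71. -86.] F [0.3 0.3 0.8] w 0.08540882284749844 t 11.125
```

View pics/w3.png

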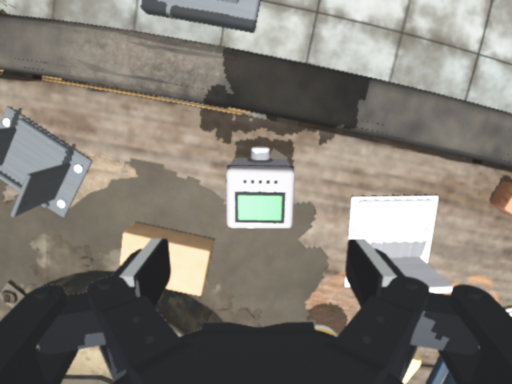

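The timer stands upright in the middle, with its top spanning x 227–294 and y 166–228, where expected. The stop's front base corners are at (352,197) and (438,196). I'll regrip it by the sides and refine the stop pose from this picture.

```bash
python3 - <<'E'
from h import *
w=load('w3');
print('front corners seen',ray(w,[[351.5,197],[438,195.5]],.003).round(4))
c,n=np.cos(.188),np.sin(.188)
print('predicted',[[.505+c*a-n*b,.3945+n*a+c*b] for a,b in((-.038,-.045),(-.038,.045))])
E
python3 -m jog '[[0,0,0,0,0,0.04,100],[0,0,0,0,0,0.04,100],[0,0,0,0,0,0.027,100],[0,0,0,0,0,0,100]]'
python3 -m jog '[[0,0,0,0,0,0,55],[0,0,0,0,0,0,55],[0,0,0,0,0,0,55],[0,0,0,0,0,0,55],[0,0,0,0,0,0,55],[0,0,0,0,0,-0.02,55],[0,0,0,0,0,-0.04,55],[0,0,0,0,0,-0.04,55],[0,0,0,0,0,0,55],[0,0,0,0,0,0,55]]' 60
```

```text
front corners seen [[0.4772 0.3431 0.003 ]
 [0.4591 0.4314 0.003 ]]
predicted [[np.float64(0.4760798133857987), np.float64(0.34319090912713646)], [np.float64(0.459259307476984), np.float64(0.4316051081054201)]]
time_s: 11.62
position: [0.4797, 0.2495, 0.005]
tool_rot: [[-0.983, -0.184, -0.004], [-0.184, 0.983, -0.001], [0.004, -0.0, -1.0]]
ft_force: [-0.8, -0.5, 0.8]
grip_width: 0.0853
gripper_force: 0.0
time_s: 12.88
position: [0.4801, 0.2496, 0.1058]
tool_rot: [[-0.982, -0.186, -0.001], [-0.186, 0.982, -0.0], [0.001, -0.0, -1.0]]
ft_force: [0.7, -0.2, -2.8]
grip_width: 0.0528
gripper_force: 63.9
```

```bash
python3 to.py .505 .3945 .106 191
```

```text
shift [-0.0515  0.1377 -0.0003] after-turn shift [-0.0521  0.1375 -0.0002] turn [-0.    -0.001 -0.005] q [ 15.  26.  84.   0.  69. -86.] F [ 0.7 -0.2 -2.8] w 0.052755522083996004 t 12.875
```

```bash
python3 -m jog '[[0,0,-0.005,-0.017,0.046,0,55],[0,0,0,-0.017,0.046,0,55],[0,0,0,-0.0178,0.0456,0,55],[0,0,0,0,0,0.02,55],[0,0,0,0,0,0,55],[0,0,0,0,0,0,55]]'
python3 - <<'E'
from h import *
w=snap('wrist','w4.png');cv2.imwrite('pics/w4c.png',cv2.resize(w['pixels'][80:330,140:380,::-1],(576,600),interpolation=cv2.INTER_CUBIC))
c,n=np.cos(.19),np.sin(.19)
f=lambda P:proj(w,[[.505+c*a-n*b,.3945+n*a+c*b,z] for a,b,z in P]).round(1).tolist()
print('base',f([(-.038,-.045,.003),(-.038,.045,.003),(.064,.045,.003),(.064,-.045,.003)]))
print('plate top inner',f([(.029,-.035,.063),(.029,.035,.063)]),'bar',f([(-.032,-.04,.008),(-.032,.04,.008)]))
print('timer top at zbot .08',f([(-.025,-.027,.14),(-.025,.027,.14),(.025,.027,.14),(.025,-.027,.14)]))
E
python3 to.py .505 .3945 .0 191
```

```text
time_s: 13.62
position: [0.5054, 0.3942, 0.0863]
tool_rot: [[-0.982, -0.191, -0.001], [-0.191, 0.982, -0.0], [0.001, -0.0, -1.0]]
ft_force: [0.4, -0.2, -1.8]
grip_width: 0.0529
gripper_force: 64.2
base [[206.9, 147.2], [311.8, 147.3], [306.5, 255.5], [211.7, 255.5]]
plate top inner [[211.0, 249.9], [308.0, 250.0]] bar [[212.0, 155.0], [306.7, 155.1]]
timer top at zbot .08 [[197.0, 214.3], [324.8, 214.4], [317.6, 314.2], [203.3, 314.2]]
shift [0.0006 0.0003 0.0868] after-turn shift [0.0006 0.0003 0.0868] turn [ 0.  0. -0.] q [ 27.  36.  69.  -0.  75. -74.] F [ 0.4 -0.1 -1.5] w 0.052958807361603605 t 13.675
```

View pics/w4c.png

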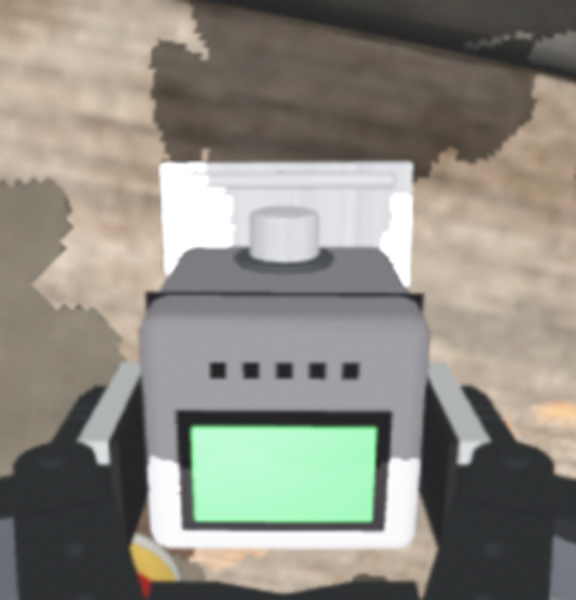

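The stop's front corners are at (207.5,148) and (311,147.5), within 1 px of the model. The timer's back-top edge, at row 307 against a predicted 314, hints at an x offset in the grip. I'll quantify that with the pin.

Run:
```python
from h import *
c,n=np.cos(.19),np.sin(.19)
for dx in(0,-.002,-.004):
  for nm,x0,y0,zb in(('w3',.4808,.2498,0),('w4',.505,.3945,.080)):
    w=load(nm);f=lambda P:proj(w,[[x0+c*(a+dx)-n*b,y0+n*(a+dx)+c*b,z+zb] for a,b,z in P]).round(1).tolist()
    print(nm,dx,'pin tip top,L,R',f([(-.037,0,.028),(-.037,.008,.02),(-.037,-.008,.02)]),'back top mid',f([(.025,0,.06),(.025,0,.057)]),'front top',f([(-.025,0,.06),(-.025,0,.055)]))
w=load('w3')['pixels'];cv2.imwrite('pics/w3c.png',cv2.resize(w[135:245,205:315,::-1],(600,600),interpolation=cv2.INTER_CUBIC))
```

```text
w3 0 pin tip top,L,R [[258.6, 148.6], [267.6, 147.5], [249.6, 147.6]] back top mid [[259.1, 229.7], [259.1, 228.3]] front top [[258.8, 169.0], [258.8, 167.9]]
w4 0 pin tip top,L,R [[260.4, 171.8], [275.1, 169.0], [245.4, 169.0]] back top mid [[260.5, 314.6], [260.4, 310.6]] front top [[260.9, 214.4], [260.8, 210.7]]
w3 -0.002 pin tip top,L,R [[258.6, 146.2], [267.6, 145.2], [249.6, 145.3]] back top mid [[259.1, 227.4], [259.1, 226.0]] front top [[258.8, 166.5], [258.8, 165.4]]
w4 -0.002 pin tip top,L,R [[260.4, 168.0], [275.1, 165.3], [245.4, 165.3]] back top mid [[260.5, 311.0], [260.4, 307.1]] front top [[260.9, 209.9], [260.8, 206.3]]
w3 -0.004 pin tip top,L,R [[258.6, 143.9], [267.6, 143.0], [249.6, 143.0]] back top mid [[259.1, 225.1], [259.0, 223.8]] front top [[258.8, 163.9], [258.8, 162.8]]
w4 -0.004 pin tip top,L,R [[260.4, 164.1], [275.2, 161.7], [245.4, 161.6]] back top mid [[260.5, 307.5], [260.5, 303.5]] front top [[260.9, 205.4], [260.8, 201.9]]
```

View pics/w3c.png

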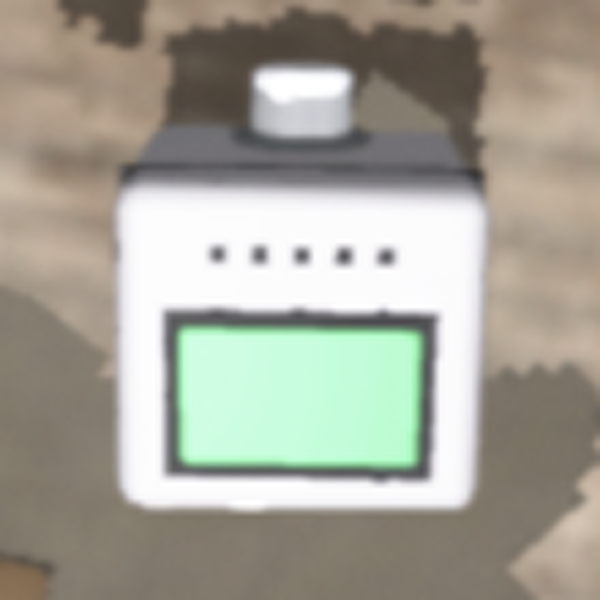

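The pin tip's top edge is at row 166 and x ≈ 258.7 in w4, which puts the timer about 2.5 mm forward and 0.8 mm to the right of centre. I'll correct that and lower it.

```bash
python3 -m jog '[[0,0,0,-0.0025,0.0008,0.02,55],[0,0,0,0,0,0.03,55],[0,0,0,0,0,0.018,55],[0,0,0,0,0,0.005,55],[0,0,0,0,0,0,55],[0,0,0,0,0,0.001,55],[0,0,0,0,0,0,55],[0,0,0,0,0,0,55]]'; python3 -m jog '[[0,0,0,0,0,0.001,55],[0,0,0,0,0,0,55],[0,0,0,0,0,0,55]]'
```

```text
time_s: 14.68
position: [0.5078, 0.3961, 0.0128]
tool_rot: [[-0.981, -0.192, 0.001], [-0.192, 0.981, 0.0], [-0.001, 0.0, -1.0]]
ft_force: [-0.1, 0.4, -3.0]
grip_width: 0.0531
gripper_force: 64.3
time_s: 15.05
position: [0.5077, 0.396, 0.0114]
tool_rot: [[-0.981, -0.191, -0.0], [-0.191, 0.981, -0.0], [0.0, -0.0, -1.0]]
ft_force: [-0.1, 0.5, -3.2]
grip_width: 0.0528
gripper_force: 64.3
```

```bash
python3 -m jog '[[0,0,0,0,0,0.001,55],[0,0,0,0,0,0,55],[0,0,0,0,0,0.001,55],[0,0,0,0,0,0,55]]';  python3 -m jog '[[0,0,0,0,0,0.001,55],[0,0,0,0,0,0,55]]'
```

```text
time_s: 15.55
position: [0.5078, 0.3961, 0.0111]
tool_rot: [[-0.981, -0.192, 0.001], [-0.192, 0.981, 0.0], [-0.001, 0.0, -1.0]]
ft_force: [-4.8, -2.8, 12.1]
grip_width: 0.0531
gripper_force: 66.2
time_s: 15.8
position: [0.5079, 0.3961, 0.0111]
tool_rot: [[-0.981, -0.192, 0.002], [-0.192, 0.981, 0.001], [-0.002, 0.0, -1.0]]
ft_force: [-8.1, -5.5, 19.2]
grip_width: 0.0529
gripper_force: 67.0
```

Contact came about 2.5 mm higher than expected, so I'll unload slightly and check with one combined picture.

```bash
python3 -m jog '[[0,0,0,0,0,-0.002,55],[0,0,0,0,0,0,55]]'
python3 - <<'E'
from h import *
w=snap('wrist','w5.png')['pixels'];s=snap('scene','s5.png')['pixels'];t=snap('top','t5.png')['pixels']
f=lambda a,u0,v0,W,H,k,q:cv2.resize(a[v0:v0+H,u0:u0+W,::-1],(k,q),interpolation=cv2.INTER_CUBIC)
L=f(w,170,90,180,240,440,587)
R=np.vstack([f(s,190,190,66,54,360,294),f(t,165,165,72,58,360,293)])
cv2.imwrite('pics/m5.png',np.hstack([L,R[:587]]))
W=load('w5');c,n=np.cos(.19),np.sin(.19)
g=lambda P:(( proj(W,[[.505+c*a-n*b,.3945+n*a+c*b,z] for a,b,z in P])-[170,90])*2.4444).round(0).tolist()
print('base front',g([(-.038,-.045,.003),(-.038,.045,.003)]),'bar top',g([(-.032,0,.008)]),'plate top inner',g([(.029,-.035,.063),(.029,.035,.063)]))
for h in (.003,.008): print('timer',h,'front top',g([(-.025,-.027,h+.06),(-.025,.027,h+.06)]),'back',g([(.025,0,h+.06)]),'pintip top',g([(-.037,0,h+.028)]))
E
```

```text
time_s: 16.05
position: [0.5079, 0.3961, 0.0111]
tool_rot: [[-0.981, -0.192, 0.001], [-0.192, 0.981, 0.0], [-0.001, 0.0, -1.0]]
ft_force: [-2.6, -2.1, 7.0]
grip_width: 0.0524
gripper_force: 65.7
base front [[34.0, 162.0], [395.0, 163.0]] bar top [[215.0, 190.0]] plate top inner [[36.0, 547.0], [392.0, 547.0]]
timer 0.003 front top [[60.0, 286.0], [369.0, 286.0]] back [[214.0, 531.0]] pintip top [[215.0, 186.0]]
timer 0.008 front top [[54.0, 295.0], [375.0, 295.0]] back [[214.0, 548.0]] pintip top [[215.0, 190.0]]
```

View pics/m5.png

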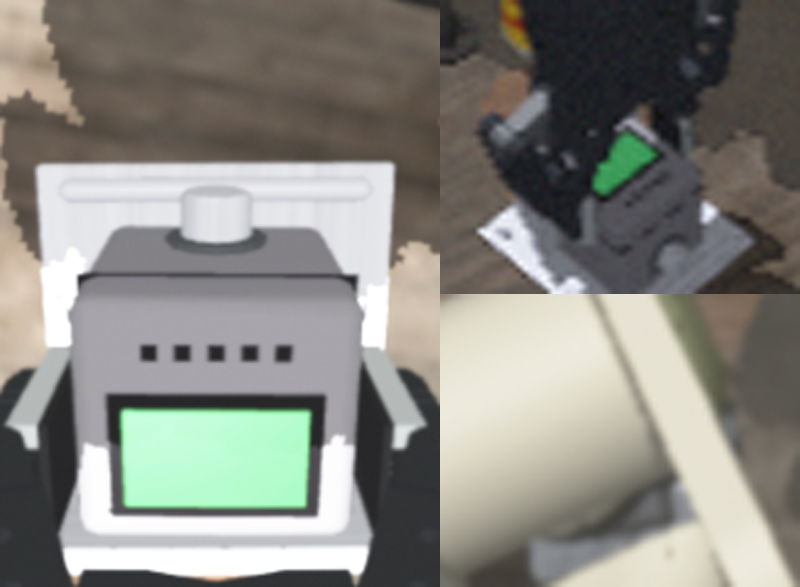

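The timer is seated at pin-tip row 187 against a predicted 186, and back edge 533 against 531. It is centred, upright, and flat on the base behind the bar. I'll release, rise, move to the front and shut the fingers.

```bash
python3 -m jog '[[0,0,0,0,0,0,80],[0,0,0,0,0,0,100],[0,0,0,0,0,0,100],[0,0,0,0,0,0,100],[0,0,0,0,0,-0.03,100],[0,0,0,0,0,-0.04,100],[0,0,0,0,0,-0.04,100],[0,0,0,0,0,0,100]]'; c='x'; python3 to.py .446 .3832 .12 190.9
```

```text
time_s: 17.2
position: [0.509, 0.3968, 0.1239]
tool_rot: [[-0.981, -0.192, 0.006], [-0.192, 0.981, 0.003], [-0.006, 0.002, -1.0]]
ft_force: [0.0, 0.4, -0.1]
grip_width: 0.0854
gripper_force: 0.0
shift [ 0.0645 -0.0012  0.0035] after-turn shift [ 0.0645 -0.0014  0.0039] turn [0.002 0.006 0.003] q [ 27.  35.  65.   0.  80. -74.] F [ 0.   0.4 -0.1] w 0.0853589996218556 t 17.2
```

```bash
python3 -m jog '[[0.002,0.006,0.003,0.032,-0.0007,0,50],[0,0,0,0.0325,-0.0007,0,0],[0,0,0,0,0,0,0],[0,0,0,0,0,0,0],[0,0,0,0,0,0,0],[0,0,0,0,0,0,0],[0,0,0,0,0,0,0],[0,0,0,0,0,0,0]]' 40
python3 - <<'E'
from h import *
w=snap('wrist','w6.png'); s=observe();R=np.array(s['tool_rot']);p=np.array(s['position']);print(p,s['grip_width'])
for b in(0,.02,.04): print(b,proj(w,[p+R@[x,y,-b] for x,y in((.011,0),(0,-.0145),(0,.0145))]).round(0).tolist())
g=w['pixels'].mean(2)
print('col 258 rows',[(v,int(g[v,256])) for v in range(180,290,4)])
for r in (215,225,235,245): print(r,g[r,210:310:4].astype(int).tolist())
E
```

```text
time_s: 18.2
position: [0.4448, 0.3823, 0.1206]
tool_rot: [[-0.982, -0.188, -0.005], [-0.188, 0.982, -0.003], [0.006, -0.002, -1.0]]
ft_force: [0.2, 0.2, -0.2]
grip_width: 0.0001
gripper_force: 0.0
[0.44474078 0.38234862 0.12061066] -0.00015034355435017305
0 [[259.0, 208.0], [236.0, 225.0], [283.0, 225.0]]
0.02 [[260.0, 219.0], [233.0, 238.0], [286.0, 238.0]]
0.04 [[260.0, 233.0], [230.0, 254.0], [289.0, 254.0]]
col 258 rows [(180, 197), (184, 170), (188, 177), (192, 179), (196, 166), (200, 94), (204, 119), (208, 219), (212, 225), (216, 218), (220, 250), (224, 219), (228, 72), (232, 53), (236, 49), (240, 49), (244, 46), (248, 45), (252, 43), (256, 42), (260, 53), (264, 58), (268, 57), (272, 56), (276, 57), (280, 57), (284, 56), (288, 56)]
215 [152, 171, 255, 255, 255, 255, 255, 237, 221, 223, 225, 188, 184, 185, 196, 220, 222, 221, 224, 216, 246, 255, 255, 255, 167]
225 [173, 176, 255, 255, 255, 255, 207, 126, 125, 125, 78, 195, 222, 222, 197, 80, 126, 127, 126, 169, 249, 255, 255, 255, 187]
235 [199, 193, 255, 255, 255, 255, 116, 115, 116, 179, 178, 133, 42, 155, 178, 178, 120, 120, 120, 118, 255, 255, 255, 254, 182]
245 [185, 200, 255, 255, 255, 121, 50, 50, 93, 178, 178, 121, 42, 149, 178, 178, 74, 50, 50, 90, 221, 255, 255, 251, 178]
```

```bash
python3 -m jog '[[0,0,0,0,0,0.05,0],[0,0,0,0,0,0.05,0],[0,0,0,0,0,0.009,0],[0,0,0,0,0,0,0]]'; python3 -m jog '[[0,0,0,0,0,0.002,0],[0,0,0,0,0,0.002,0],[0,0,0,0,0,0.002,0],[0,0,0,0,0,0.002,0],[0,0,0,0,0,0,0]]' | grep -A2 -E 'pos|ft'
```

```text
time_s: 18.75
position: [0.4446, 0.3823, 0.0125]
tool_rot: [[-0.982, -0.189, -0.005], [-0.189, 0.982, -0.003], [0.005, -0.002, -1.0]]
ft_force: [-0.4, 0.8, 0.9]
grip_width: -0.0003
gripper_force: 0.0
position: [0.444, 0.3819, 0.0035]
tool_rot: [[-0.982, -0.189, -0.006], [-0.189, 0.982, -0.003], [0.006, -0.002, -1.0]]
ft_force: [-0.0, 0.2, 0.5]
grip_width: -0.0002
gripper_force: 0.0
```

```bash
for i in 1; do :; done; python3 -m jog '[[0,0,0,0,0,0.002,0],[0,0,0,0,0,0.002,0],[0,0,0,0,0,0,0]]' | grep -E 'pos|ft'
```

```text
position: [0.4439, 0.3819, -0.0006]
ft_force: [-0.1, -0.1, 0.1]
```

```bash
python3 -m jog '[[0,0,0,0,0,0.002,0],[0,0,0,0,0,0.002,0],[0,0,0,0,0,0.002,0],[0,0,0,0,0,0.002,0],[0,0,0,0,0,0.002,0],[0,0,0,0,0,0,0]]' | grep -E 'pos|ft'
```

```text
position: [0.4439, 0.3819, -0.0106]
ft_force: [-0.4, -1.4, 0.1]
```

```bash
python3 -m jog '[[0,0,0,0,0,0.002,0],[0,0,0,0,0,0.002,0],[0,0,0,0,0,0.002,0],[0,0,0,0,0,0.002,0],[0,0,0,0,0,0,0]]' | grep -E 'pos|ft'
```

```text
position: [0.4438, 0.3819, -0.0186]
ft_force: [0.2, -0.7, -1.0]
```

```bash
python3 -m jog '[[0,0,0,0,0,0.002,0],[0,0,0,0,0,0.002,0],[0,0,0,0,0,0.002,0],[0,0,0,0,0,0,0]]' | grep -E 'pos|ft'
```

```text
position: [0.4438, 0.3818, -0.0246]
ft_force: [-0.0, -0.1, -0.4]
```

```bash
python3 -m jog '[[0,0,0,0,0,0.002,0],[0,0,0,0,0,0.001,0],[0,0,0,0,0,0,0]]' | grep -E 'pos|ft'
```

```text
position: [0.4438, 0.3819, -0.0274]
ft_force: [0.5, 0.2, -0.3]
```

```bash
python3 -m jog '[[0,0,0,0,0,0.001,0],[0,0,0,0,0,0.001,0],[0,0,0,0,0,0,0]]' | grep -E 'pos|ft'; python3 -c "
from h import *
w=snap('wrist','w7.png')"
```

```text
position: [0.4439, 0.3819, -0.0293]
ft_force: [-0.6, -0.1, 2.3]
```

```bash
python3 -m jog '[[0,0,0,0,0,0.0007,0],[0,0,0,0,0,0,0]]' | grep -E 'pos|ft';  python3 -m jog '[[0,0,0,0,0,-0.014,0],[0,0,0,0,0,0,0],[0,0,0,0,0,0,0]]' | grep -E 'pos|ft'; python3 to.py .446 .3833 -.016 190.9
```

```text
position: [0.4439, 0.3819, -0.0293]
ft_force: [-3.5, -2.3, 7.4]
position: [0.4439, 0.3819, -0.0161]
ft_force: [0.3, -0.5, -0.6]
shift [-0.0023  0.001  -0.0001] after-turn shift [-0.0023  0.001  -0.0001] turn [-0.002 -0.006 -0.001] q [ 29.  39.  84.  -0.  57. -72.] F [ 0.3 -0.5 -0.6] w 5.212289540657381e-05 t 23.05
```

```bash
python3 -m jog '[[0,0,0,-0.005,0.001,0,0],[0,0,0,-0.005,0,0,0],[0,0,0,-0.002,0,0,0],[0,0,0,0,0,0,0]]' | grep -E 'pos|ft';  python3 -m jog '[[0,0,0,-0.001,0,0,0],[0,0,0,-0.001,0,0,0],[0,0,0,0,0,0,0]]' | grep -E 'pos|ft'
```

```text
position: [0.4556, 0.3852, -0.0163]
ft_force: [0.6, 0.6, 0.1]
position: [0.4575, 0.3856, -0.0161]
ft_force: [0.7, -0.3, -0.4]
```

```bash
python3 -m jog '[[0,0,0,-0.001,0,0,0],[0,0,0,-0.001,0,0,0],[0,0,0,0,0,0,0]]' | grep -E 'pos|ft'
```

```text
position: [0.4595, 0.3859, -0.0162]
ft_force: [-0.8, -0.2, 0.6]
```

```bash
python3 -m jog '[[0,0,0,-0.001,0,0,0],[0,0,0,-0.001,0,0,0],[0,0,0,0,0,0,0]]' | grep -E 'pos|ft'
```

```text
position: [0.4612, 0.3862, -0.0162]
ft_force: [-1.5, -0.7, 0.9]
```

```bash
python3 -m jog '[[0,0,0,-0.001,0,0,0],[0,0,0,-0.001,0,0,0],[0,0,0,0,0,0,0]]' | grep -E 'pos|ft'
```

```text
position: [0.4626, 0.3865, -0.0162]
ft_force: [-5.7, -1.4, 3.7]
```

```bash
python3 -m jog '[[0,0,0,-0.001,0,0,0],[0,0,0,-0.001,0,0,0],[0,0,0,0,0,0,0]]' | grep -E 'pos|ft'
```

```text
position: [0.4645, 0.3869, -0.0162]
ft_force: [-5.5, -1.1, 3.4]
```

```bash
python3 -m jog '[[0,0,0,-0.001,0,0,0],[0,0,0,-0.001,0,0,0],[0,0,0,0,0,0,0]]' | grep -E 'pos|ft'
```

```text
position: [0.4665, 0.3872, -0.0163]
ft_force: [-4.6, -1.0, 4.0]
```

```bash
python3 -m jog '[[0,0,0,-0.001,0,0,0],[0,0,0,-0.001,0,0,0],[0,0,0,0,0,0,0]]' | grep -E 'pos|ft'
```

```text
position: [0.4685, 0.3876, -0.0162]
ft_force: [-4.7, -1.2, 4.5]
```

```bash
python3 -m jog '[[0,0,0,-0.001,0,0,0],[0,0,0,0,0,0,0]]' | grep -E 'pos|ft'
```

```text
position: [0.4694, 0.3878, -0.0162]
ft_force: [-5.8, -0.8, 3.5]
```

```bash
python3 -m jog '[[0,0,0,-0.001,0,0,0],[0,0,0,0,0,0,0]]' | grep -E 'pos|ft'
```

```text
position: [0.4696, 0.3878, -0.0163]
ft_force: [-8.7, -1.3, 4.8]
```

```bash
python3 -m jog '[[0,0,0,-0.001,0,0,0],[0,0,0,0,0,0,0]]' | grep -E 'pos|ft'
```

```text
position: [0.4697, 0.3878, -0.0163]
ft_force: [-12.0, -3.6, 8.3]
```

```bash
python3 -m jog '[[0,0,0,-0.001,0,0,0],[0,0,0,-0.001,0,0,0],[0,0,0,0,0,0,0],[0,0,0,0,0,0,0]]' | grep -E 'pos|ft'
```

```text
position: [0.4696, 0.3877, -0.0163]
ft_force: [-19.8, -5.3, 13.4]
```

The force rises with no further travel, after 7.8 mm of stroke, so the plunger is at its end. I'll retreat and check numerically.

```bash
python3 -m jog '[[0,0,0,0.004,0,0,0],[0,0,0,0.01,0,0,0],[0,0,0,0.02,0,0,0],[0,0,0,0,0,-0.04,0],[0,0,0,0,0,-0.05,0],[0,0,0,0,0,-0.05,0],[0,0,0,0,0,0,0],[0,0,0,0,0,0,0]]' | grep -E 'time|pos|ft'
python3 - <<'E'
from h import *
w=snap('wrist','w8.png');g=w['pixels'].mean(2).astype(int)
c,n=np.cos(.19),np.sin(.19)
f=lambda P:proj(w,[[.505+c*a-n*b,.3945+n*a+c*b,z] for a,b,z in P]).round(1).tolist()
print('base front',f([(-.038,-.045,.003),(-.038,.045,.003)]),'bar',f([(-.035,0,.006),(-.029,0,.006)]))
for x in(0,.004):
  print(x,'pin tip top in/out',f([(x-.029,0,.031),(x-.037,0,.031)]),'front-top corners',f([(x-.025,-.027,.063),(x-.025,.027,.063)]),'back',f([(x+.025,-.027,.063),(x+.025,.027,.063)]))
hsv=cv2.cvtColor(w['pixels'],cv2.COLOR_RGB2HSV);m=((hsv[...,0]>45)&(hsv[...,0]<90)&(hsv[...,1]>60)).astype(np.uint8)
k,l,st,ce=cv2.connectedComponentsWithStats(m);i=1+st[1:,4].argmax() if k>1 else 0
print('display',st[i],cv2.minAreaRect(np.argwhere(l==i)[:,::-1].astype(np.float32)))
u=int(round(f([(0,0,.03)])[0][0]))
v0=int(f([(-.045,0,.003)])[0][1]);print('col',u,'from',v0,g[v0:v0+60,u].tolist())
print('off-pin col',u-14,g[v0:v0+60,u-14].tolist())
E
```

```text
time_s: 28.42
position: [0.4412, 0.3826, 0.1233]
ft_force: [-0.5, 0.2, -0.6]
base front [[215.1, 207.4], [302.2, 207.4]] bar [[258.7, 211.1], [258.7, 216.6]]
0 pin tip top in/out [[258.7, 225.4], [258.7, 217.4]] front-top corners [[227.0, 243.3], [290.5, 243.2]] back [[228.7, 294.3], [288.8, 294.2]]
0.004 pin tip top in/out [[258.7, 229.3], [258.7, 221.4]] front-top corners [[227.1, 247.6], [290.4, 247.6]] back [[228.9, 298.1], [288.6, 298.1]]
display [     0      0    512    384 196608] ((255.5, 191.5), (383.0, 511.0), 90.0)
col 259 from 200 [151, 143, 140, 144, 150, 145, 114, 147, 207, 221, 219, 209, 211, 222, 231, 225, 215, 214, 221, 223, 223, 223, 223, 219, 202, 184, 179, 164, 103, 53, 43, 43, 43, 43, 43, 41, 42, 43, 42, 41, 41, 41, 41, 41, 42, 42, 42, 41, 41, 41, 42, 42, 41, 41, 42, 42, 42, 41, 42, 46]
off-pin col 245 [156, 158, 162, 165, 171, 163, 124, 143, 204, 222, 220, 206, 208, 221, 231, 226, 216, 216, 222, 225, 224, 225, 225, 220, 195, 146, 126, 130, 148, 160, 166, 169, 169, 171, 173, 174, 174, 173, 173, 173, 174, 175, 176, 177, 176, 176, 176, 176, 176, 177, 177, 177, 176, 176, 176, 177, 176, 176, 175, 163]
```

The shut fingers hide the timer here. I'll move above it for an unobstructed numeric check.

```bash
python3 -m jog '[[0,0,0,0,0,-0.04,0],[0,0,0,-0.05,0,0,0],[0,0,0,-0.05,0,0,0],[0,0,0,-0.03,0,0,0],[0,0,0,0,0,0,0],[0,0,0,0,0,0,0]]' | grep -E 'time|pos|ft'
python3 - <<'E'
from h import *
w=snap('wrist','w9.png');g=w['pixels'].mean(2).astype(int)
c,n=np.cos(.19),np.sin(.19)
f=lambda P:proj(w,[[.505+c*a-n*b,.3945+n*a+c*b,z] for a,b,z in P]).round(1).tolist()
print('base front',f([(-.038,-.045,.003),(-.038,.045,.003)]),'plate top',f([(.029,-.035,.063),(.029,.035,.063)]))
for x in(0,.004):
  print(x,'pin tip top in/out',f([(x-.029,0,.031),(x-.037,0,.031)]),'front-top corners',f([(x-.025,-.027,.063),(x-.025,.027,.063)]),'back',f([(x+.025,-.027,.063),(x+.025,.027,.063)]))
hsv=cv2.cvtColor(w['pixels'],cv2.COLOR_RGB2HSV);m=((hsv[...,0]>45)&(hsv[...,0]<90)&(hsv[...,1]>50)).astype(np.uint8)
k,l,st,ce=cv2.connectedComponentsWithStats(m)
for i in range(1,k):
  if st[i,4]>100: print('display',st[i],cv2.minAreaRect(np.argwhere(l==i)[:,::-1].astype(np.float32)))
u=int(round(f([(0,0,.03)])[0][0]));v0=int(f([(-.045,0,.003)])[0][1]);v1=int(f([(.035,0,.063)])[0][1])
for q in(u,u-14): print('col',q,'from',v0,g[v0:v1,q].tolist())
E
```

```text
time_s: 29.22
position: [0.5686, 0.4073, 0.1619]
ft_force: [-0.9, 0.3, 0.1]
base front [[215.9, 79.6], [300.9, 79.4]] plate top [[220.0, 148.8], [296.9, 148.7]]
0 pin tip top in/out [[258.4, 85.6], [258.4, 77.0]] front-top corners [[227.4, 86.9], [289.4, 86.8]] back [[228.7, 144.4], [288.2, 144.3]]
0.004 pin tip top in/out [[258.4, 89.8], [258.4, 81.3]] front-top corners [[227.5, 91.6], [289.3, 91.5]] back [[228.8, 148.8], [288.1, 148.7]]
display [ 238  115   42   26 1072] ((258.5, 127.5), (25.0, 41.0), 90.0)
col 258 from 72 [69, 67, 65, 63, 66, 69, 75, 113, 179, 208, 207, 205, 211, 211, 199, 186, 190, 207, 206, 196, 158, 141, 145, 151, 156, 158, 157, 158, 154, 134, 90, 62, 76, 115, 149, 156, 155, 156, 156, 149, 123, 80, 51, 85, 160, 195, 202, 202, 202, 202, 202, 202, 201, 202, 202, 202, 203, 203, 203, 203, 204, 204, 204, 204, 204, 204, 193, 140, 90, 102, 182, 241, 246, 231, 206, 182, 169, 233, 254, 255, 255, 255, 255]
col 244 from 72 [68, 70, 71, 73, 76, 78, 84, 116, 177, 207, 205, 202, 209, 211, 200, 186, 184, 208, 217, 207, 163, 142, 146, 152, 157, 159, 159, 158, 156, 138, 98, 75, 85, 119, 148, 156, 156, 155, 155, 150, 124, 80, 51, 84, 159, 195, 202, 202, 201, 202, 202, 202, 202, 203, 203, 203, 204, 204, 204, 204, 204, 205, 206, 206, 206, 206, 195, 139, 70, 65, 120, 191, 243, 249, 246, 234, 193, 229, 254, 255, 255, 255, 255]
```

The check agrees: the timer's front edge is at row 92, which matches it braced 4 mm back. The display is square to the stop, and no pin shows beyond the top edge, so the plunger is in.

```bash
python3 -c "
from rig import job
print(job.close_job())"
```

```text
the job is handed in; nothing more can be done
None
```

The timer went from cradle to open bench, was regripped, and now stands upright mid-stop and, by the final camera check, flat against the tall plate with the plunger fully in (about 7.8 mm stroke, end stop felt); the arm is clear and the job is handed in at about 29 s, with no verdict returned.

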